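# Find the hardened foot of an upturned stirrer and replace it

## Task

The magnetic stirrer lies upside down because it rattles: one of its three rubber feet has gone hard. Press the rubber pads down about 4 mm one after another, never more than 6 mm, until you have felt which foot is much stiffer than a sound one; pull that foot out of its pocket and drop it in the white tub, leaving the sound feet seated. Then push the spare foot gently fully home in the empty pocket, and do not disturb the timer and bottle standing by.

Things in the scene. Friction and masses are not known exactly. Their poses are not given: they have to be found in the camera images.
- stirrer: white magnetic stirrer standing immovably upside down on its round top plate: housing 150 x 150 mm, its flat grey bottom cover faces up 46 mm above the bench, with three round pockets (pocket_1 to 3), each holding one foot. Origin: centre of its footprint on the bench, z up; the black control knob is on its -x face
- pocket_1 (a point): centre of the floor of the pocket at (-45, 0) mm in the stirrer's frame, 37 mm above the bench (the mouth, flush with the cover, is 9 mm higher). The pocket is 38 mm wide and 9 mm deep; three spring balls in its wall centre a foot's 36 mm cup and hold it with about 5 N, to be overcome when pulling it out and when pushing it in
- pocket_2 (a point): the same for the pocket at (45, 45) mm in the stirrer's frame
- pocket_3 (a point): the same for the pocket at (45, -45) mm in the stirrer's frame
- foot_a: instrument foot: steel cup 36 mm diameter, 22 mm high, its lowest 4 mm tapering to 31 mm, with a black rubber pad of 28 mm diameter standing 12 mm out of it (34 mm high in all, 80 g). Origin: centre of the cup's underside, z up its axis. Starts fully home in one of the pockets: 13 mm of cup, then the pad, stand above the stirrer's cover (pad top 71 mm over the bench). Grip it by the cup
- foot_b: instrument foot: steel cup 36 mm diameter, 22 mm high, its lowest 4 mm tapering to 31 mm, with a black rubber pad of 28 mm diameter standing 12 mm out of it (34 mm high in all, 80 g). Origin: centre of the cup's underside, z up its axis. Starts fully home in one of the pockets: 13 mm of cup, then the pad, stand above the stirrer's cover (pad top 71 mm over the bench). Grip it by the cup
- foot_c: instrument foot: steel cup 36 mm diameter, 22 mm high, its lowest 4 mm tapering to 31 mm, with a black rubber pad of 28 mm diameter standing 12 mm out of it (34 mm high in all, 80 g). Origin: centre of the cup's underside, z up its axis. Starts fully home in one of the pockets: 13 mm of cup, then the pad, stand above the stirrer's cover (pad top 71 mm over the bench). Grip it by the cup
- spare: instrument foot: steel cup 36 mm diameter, 22 mm high, its lowest 4 mm tapering to 31 mm, with a black rubber pad of 28 mm diameter standing 12 mm out of it (34 mm high in all, 80 g). Origin: centre of the cup's underside, z up its axis. The spare: stands on the bench, cup down as it goes into a pocket, in front of the tub. Grip it by the cup
- pad_a (a joint): how far the rubber pad of foot_a is pressed down into its cup, m: 0 free, 0.004 pressed in by 4 mm, bottoms at 0.009; springs back when let go. A sound pad yields 1.4 N per mm (about 6 N at 4 mm), the hardened one 4.5 N per mm (about 18 N at 4 mm) and rests 0.06 mm low, too little to measure here; any one of feet a, b, c may be the hardened one, they look alike
- pad_b (a joint): how far the rubber pad of foot_b is pressed down into its cup, m: 0 free, 0.004 pressed in by 4 mm, bottoms at 0.009; springs back when let go. A sound pad yields 1.4 N per mm (about 6 N at 4 mm), the hardened one 4.5 N per mm (about 18 N at 4 mm) and rests 0.06 mm low, too little to measure here; any one of feet a, b, c may be the hardened one, they look alike
- pad_c (a joint): how far the rubber pad of foot_c is pressed down into its cup, m: 0 free, 0.004 pressed in by 4 mm, bottoms at 0.009; springs back when let go. A sound pad yields 1.4 N per mm (about 6 N at 4 mm), the hardened one 4.5 N per mm (about 18 N at 4 mm) and rests 0.06 mm low, too little to measure here; any one of feet a, b, c may be the hardened one, they look alike
- pad_spare (a joint): how far the rubber pad of the spare foot is pressed down into its cup, m: 0 free, 0.004 pressed in by 4 mm, bottoms at 0.009; springs back when let go. Sound: 1.4 N per mm
- tub: open white plastic tub for waste, 129 x 164 mm over its rim and 65 mm high, walls about 2 mm, inside 112 (x) by 146 mm (y) and 63 mm deep; does not move. Origin: centre of its underside. A black computer tower, 0.41 m high, stands just left of it (x 0.33 to 0.82, y 0.47 to 0.64 m): go over or in front of it
- timer: flat white timer, 62 x 66 x 18 mm; bystander. Origin: centre of its underside
- bottle: glass bottle with a blue cap, 56 mm diameter, 99 mm high, behind the stirrer; bystander. Origin: centre of its underside
Not all that is in view belongs to the job. Leave any purple look-alike of the foot_b alone. Leave any blue look-alike of the foot_c alone.

How it is judged (in metres and radians):
On the way, in this order (a step that is already met when the one before it is completed fails the run):
1. a pad has been pressed in by 2.5 mm or more and answered with more than 10 N, as only the hardened one does (((value of joint pad_a above 0.0025 m and contact force between the fingers and foot_a above 10 N and distance of foot_a from where it was at the start of the episode below 0.004 m) or (value of joint pad_b above 0.0025 m and contact force between the fingers and foot_b above 10 N and distance of foot_b from where it was at the start of the episode below 0.004 m) or (value of joint pad_c above 0.0025 m and contact force between the fingers and foot_c above 10 N and distance of foot_c from where it was at the start of the episode below 0.004 m))), for 0.1 s.
2. a foot lies in the white tub (((x of foot_a in the frame of tub between -0.058 and 0.058 m and y of foot_a in the frame of tub between -0.075 and 0.075 m and z of foot_a in the frame of tub below 0.055 m and linear speed of foot_a below 0.02 m/s) or (x of foot_b in the frame of tub between -0.058 and 0.058 m and y of foot_b in the frame of tub between -0.075 and 0.075 m and z of foot_b in the frame of tub below 0.055 m and linear speed of foot_b below 0.02 m/s) or (x of foot_c in the frame of tub between -0.058 and 0.058 m and y of foot_c in the frame of tub between -0.075 and 0.075 m and z of foot_c in the frame of tub below 0.055 m and linear speed of foot_c below 0.02 m/s))), for 0.2 s.
At the end, for the whole second after the job is handed in: The hardened foot lies at rest in the tub; the other two are seated where they were (4 mm), pads free and at full height (0.03 mm: a hardened one has set by 0.06 mm); the spare is fully home in the emptied pocket (2.5 mm of centre, 2 mm of floor, 0.06 rad of upright), its pad free ((((x of foot_a in the frame of tub between -0.058 and 0.058 m and y of foot_a in the frame of tub between -0.075 and 0.075 m and z of foot_a in the frame of tub below 0.055 m and linear speed of foot_a below 0.02 m/s) and distance of each of foot_b, foot_c from where it was at the start of the episode below 0.004 m and value of joint each of pad_b, pad_c below 3e-05 m) or ((x of foot_b in the frame of tub between -0.058 and 0.058 m and y of foot_b in the frame of tub between -0.075 and 0.075 m and z of foot_b in the frame of tub below 0.055 m and linear speed of foot_b below 0.02 m/s) and distance of each of foot_a, foot_c from where it was at the start of the episode below 0.004 m and value of joint each of pad_a, pad_c below 3e-05 m) or ((x of foot_c in the frame of tub between -0.058 and 0.058 m and y of foot_c in the frame of tub between -0.075 and 0.075 m and z of foot_c in the frame of tub below 0.055 m and linear speed of foot_c below 0.02 m/s) and distance of each of foot_a, foot_b from where it was at the start of the episode below 0.004 m and value of joint each of pad_a, pad_b below 3e-05 m)) and ((horizontal distance between spare and pocket_1 below 0.0025 m and z of spare in the frame of pocket_1 below 0.002 m) or (horizontal distance between spare and pocket_2 below 0.0025 m and z of spare in the frame of pocket_2 below 0.002 m) or (horizontal distance between spare and pocket_3 below 0.0025 m and z of spare in the frame of pocket_3 below 0.002 m)) and angle between spare's own z axis and vertical below 0.06 rad and value of joint pad_spare below 0.001 m and linear speed of spare below 0.02 m/s); the robot touches nothing.
It fails at once if a rubber pad is pressed in by more than 6.5 mm (value of joint any of pad_a, pad_b, pad_c, pad_spare above 0.0065 m).
It fails at once if the stirrer is pressed with more than 20 N by the fingers (contact force between the fingers and stirrer above 20 N).
It fails at once if the spare foot is rammed against the stirrer with more than 80 N, all contacts added up (contact force between spare and stirrer above 80 N).
It fails at once if the timer or bottle is moved by more than 30 mm (distance of any of timer, bottle from where it was at the start of the episode above 0.03 m).
It also fails if it takes over 70 s, if anything falls off the work surface, if the arm or the gripper's body presses on something with over 40 N, if the wrist force passes 120 N, or if a joint passes its speed limit or range.

## Robot

A 7-joint arm with a two-finger parallel gripper is mounted at the origin on a cart in front of the work surface, level with it; the furniture and walls round the work are solid. World frame = base frame: x ahead of the robot, y to its left, z up, the work surface at z = 0. Lengths are in m, angles in degrees, forces in N, time in s.
With the tool pointing down it reaches from about 0.425 to 0.875 m from the base axis. Payload 4.7 kg.
Tool frame: the origin (TCP) lies at the very end of the fingers, on their centre line; the grasp point (between the pads) lies 19 mm behind it; z points along the fingers, y is the line along which they close (so a half turn about z gives the same grasp; the last joint's range is limited). The gripper opens to 87 mm and grips with 3 to 60 N. Pads are 19 mm wide; open, the fingers measure 117 mm over their backs; the gripper's body (75 mm by 190 mm) begins 51 mm behind the grasp point.
Start: joints at [71.969, 18.392, -4.016, 83.108, 1.295, 78.541, -3.26], TCP at [0.21, -0.615, 0.223] pointing down, gripper open.
Joint ranges: [-163.93, 163.93], [-17.29, 119.83], [-79.2, 71.16], [3.27, 140.29], [-89.18, 269.18], [5.43, 117.66], [-154.24, 154.24]. Speed limits (degrees/s): [147.25, 147.25, 180, 180, 180, 180, 180].

## Interface

Orientations are given as [roll, pitch, yaw] about the fixed x, y, z axes, in that order (R = Rz(yaw) Ry(pitch) Rx(roll)).
In Python, from cell import get_obs, read_camera, sign_off, silhouettes gives the robot as it stands.
- The arm moves only by the tool play_rows, never from a script. Its argument "steps" is a list that holds one entry, the list of rows, each a list of 7 numbers: the shift along the tool's x, y, z in m, then the turn, a rotation vector about the tool's x, y, z in rad, then the finger opening in m, from 0 to 0.087. A call has 1 to 12 rows; each row shifts and turns the commanded pose from where the row before left it, along the tool's axes as they then stand; what a row does not reach is not made up. A row lasts 1/10 s, in which the tool goes at most 50 mm and 8.59 degrees, less where a joint would pass 70% of its speed; a pose out of reach is approached as far as the arm can. A call is refused whole if a number of a shift passes 0.05 or a number of a turn 0.15, either way. A call with a gripper value outside its range is refused whole. The fingers move at their own pace and stop on an object; "force" is the grip in N (left out, the last holds). Time passes only in rows, so rows that do not move let the fingers close. It gives the time, the measured TCP pose, the force, the opening and the grip force at its end, in the units of the state.
- get_obs(): the state, without advancing time (a new reading comes with each control period).
- read_camera(name): name is "scene" or "top" or "wrist"; returns a dict with "frame" (420x560x3 uint8, red, green, blue), "intrinsics" (3x3 intrinsics, pixels), "view" (4x4, takes a point from world to camera coordinates). Camera axes: x right, y up, looking along -z (the intrinsics and any distortion apply to the point x, -y, -z); pixel columns grow to the right and rows downward; lengths in m; the calibration is good to about 2 mm. A picture is of the moment at which its call begins. There is no depth.
- sign_off(): hands the job in; it is judged then, once.
Trained networks look in the newest picture that a camera, given by its name, has taken for a name from the list of things; names that differ only in an ending like _2 or _b are one class to them, and where a whole thing is asked for, a point or a joint stands for the part that bears it (a point fixed in the world has none). Each returns a list of dicts, best first, with "p" (0 to 1); they miss things now and then, are a little off and sometimes report something else, mostly with a low value. They report only what shows in the picture. A call takes as long as a camera call. They do not tell look-alikes from the thing itself.
- silhouettes(camera, name): "pixels" (420x560 bool, what is visible of it) and "extent" ([left, top, right, bottom] in pixels, round what is visible of it).
The state is a dict: "time_s": time; "qpos": joint angles; "joint_velocities": joint speeds; "effort": joint torques, N m; "tool_pos": TCP position; "tool_rot": TCP orientation; "force": force on the tool from outside, world axes, zero at the start; "wrist_torque": the same for the moment, N m; "grip_width": finger opening in m; "grasp_force": force on a finger pad.
Only numpy, scipy, OpenCV 4.12 (cv2) and the standard library are available. Lean on these libraries where they do the work, as an engineer would, in place of code of your own. Each camera call takes 0.05 s, during which the arm holds its last target. There are 200 camera calls.

## Working session

There is one attempt and no reset: what is moved stays moved. The work goes in short steps, Python scripts to look and compute and a tool call to move; the robot and the scene stay as the last step left them, time stands still between calls to the robot, and variables do not carry over. Pictures are saved under pics/ and viewed, at most 10 in all, crops included, and the job is handed in when it is done.

Besides the shell and the picture viewer there is one more tool, called after "Call:" as name(argument=value, ...) on one line, values as JSON. play_rows: Moves the arm, as the interface text tells. Its arguments: {"type":"object","properties":{"steps":{"type":"array","items":{"type":"array","items":{"type":"array","items":{"type":"number"}}}},"force":{"type":"number"}},"required":["steps"]}

```bash
mkdir -p pics; ls; python3 - <<'E'
from cell import *
import cv2
o=get_obs();print(o)
for n in("scene","top"):
    c=read_camera(n);cv2.imwrite(f"pics/{n}1.png",c["frame"][:,:,::-1]);print(n,c["intrinsics"].tolist(),c["view"].tolist())
    for k in("stirrer","foot_a","spare","tub","timer","bottle"):
        for s in silhouettes(n,k):print(k,round(s["p"],2),s["extent"])
E
```

```text
pics
{'time_s': 0.0, 'qpos': array([71.96814739, 18.4397692 , -4.01657232, 83.1725457 ,  1.29569989,
       78.54305463, -3.26073724]), 'joint_velocities': array([ 0.04329538,  0.02179372,  0.07540361, -0.03249481,  0.12116294,
       -0.02341469,  0.02282212]), 'effort': array([-1.21813091e-04, -4.91287029e+01, -4.03951239e-01, -3.12532961e+01,
       -6.38588704e-02,  4.40629700e-02,  1.73648696e-04]), 'tool_pos': array([ 0.20967951, -0.61467034,  0.22147429]), 'tool_rot': array([-1.79889918e+02,  6.11569829e-03,  1.88419461e+01]), 'force': array([-0.09759543, -0.61261522,  0.10526143]), 'wrist_torque': array([6.13214186e-02, 4.20970429e-05, 3.76608765e-03]), 'grasp_force': 0.0, 'grip_width': 0.08730634864688368}
scene [[467.3613155407047, 0.0, 287.99327194873825], [0.0, 467.3613155407047, 208.99462377185188], [0.0, 0.0, 1.0]] [[0.64597901086938, -0.7630947329546384, 0.01993855694644416, -0.21946883269757853], [0.38176423435030904, 0.34557116324018666, 0.8572261314890874, -0.3211915541161504], [-0.6610349362077161, -0.5461382605839965, 0.5145539946780578, -0.6945825447674607], [0.0
[... 756 characters left out ...]
38549367, 0.02754570936587556, 0.07375872175144453, -0.5406651350341878], [-0.07386012616211227, 0.002680793202739003, 0.997265007463473, -0.8904669254086903], [0.0, 0.0, 0.0, 1.0]]
stirrer 0.9 [300.8, 165.7, 381.3, 251.4]
foot_a 0.89 [332.4, 214.3, 351.7, 238.6]
foot_a 0.7 [257.8, 183.2, 273.2, 204.4]
foot_a 0.62 [264.2, 235.6, 280.1, 253.5]
foot_a 0.61 [308.7, 165.6, 326.9, 190.9]
foot_a 0.6 [201.2, 295.5, 221.9, 314.8]
foot_a 0.55 [356.2, 170.5, 372.0, 191.4]
spare 0.51 [200.7, 251.9, 221.3, 273.2]
tub 0.92 [138.7, 147.5, 235.0, 220.7]
tub 0.65 [298.7, 165.4, 380.5, 251.8]
tub 0.6 [133.3, 273.8, 176.7, 312.2]
timer 0.86 [133.8, 272.5, 173.4, 310.4]
bottle 0.78 [351.0, 102.3, 385.7, 139.6]
```

```bash
python3 - <<'E'
import cv2
a=cv2.imread("pics/top1.png");cv2.imwrite("pics/top1c.png",cv2.resize(a[90:330,110:410],None,fx=2.5,fy=2.5,interpolation=2))
a=cv2.imread("pics/scene1.png");cv2.imwrite("pics/scene1c.png",cv2.resize(a[140:300,150:410],None,fx=3,fy=3,interpolation=2))
E
```

```text
(no output)
```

View pics/top1c.png

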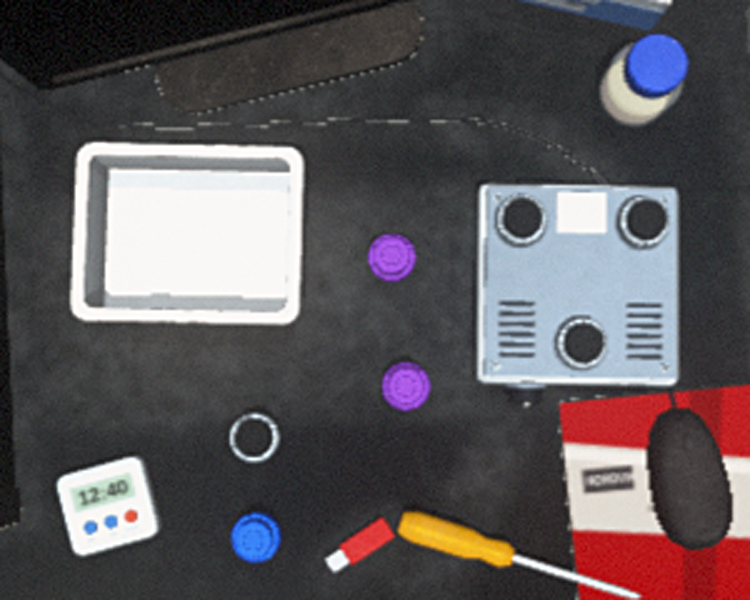

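View pics/scene1c.png

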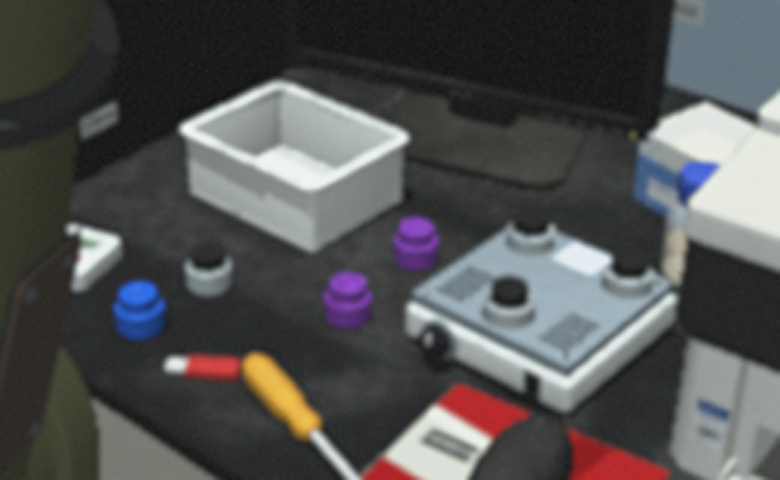

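The top view shows the spare (steel cup, black pad) at top-image px (211,265). The purple (267,193), (272,244) and blue (212,305) look-alikes are not to be touched. The stirrer's feet are at px (318,178), (367,179) and (342,227), with the knob on the near side.

```bash
cat > h.py <<'E'
import numpy as np,cv2
from cell import *
from scipy.spatial.transform import Rotation as R
def ray(c,u,v,z):
    K,V=c["intrinsics"],c["view"]; d=np.linalg.solve(K,[u,v,1.])*[1,-1,-1]
    d=V[:3,:3].T@d; p=-V[:3,:3].T@V[:3,3]; return p+d*(z-p[2])/d[2]
def proj(c,P):
    q=(c["view"]@np.r_[P,1])[:3]*[1,-1,-1]; w=c["intrinsics"]@q; return w[:2]/w[2]
def dark(c,u,v,r,th=60):
    g=c["frame"].max(2); h,w=g.shape; yy,xx=np.mgrid[:h,:w]
    m=((g<th)&((xx-u)**2+(yy-v)**2<r*r)).astype(np.uint8)
    n,l,s,ce=cv2.connectedComponentsWithStats(m)
    i=1+np.argmin([np.hypot(*(ce[k]-[u,v])) if s[k,4]>20 else 1e9 for k in range(1,n)])
    return ce[i],s[i,4]
def plan(P,yaw=None,o=None):
    "shift in tool axes (about vertical) and yaw turn to reach TCP P"
    o=o or get_obs(); Rm=R.from_euler("xyz",o["tool_rot"],degrees=True)
    return Rm.inv().apply(np.array(P)-o["tool_pos"]).round(4)
E
python3 - <<'E'
from h import *
c=read_camera("top")
for n,u,v,z in[("back-left",318,177.6,.071),("back-right",367,179,.071),("front",342.4,227.2,.071)]:
    ce,a=dark(c,u,v,11);print(n,ce.round(1),a,ray(c,*ce,z).round(4))
s=[s for s in silhouettes("top","stirrer")][0]["pixels"].astype(np.uint8)
r=cv2.minAreaRect(cv2.findNonZero(s));print(r,ray(c,*r[0],.04))
print("spare",ray(c,211.6,264.8,.025),ray(c,211.6,264.8,.034))
m=[s for s in silhouettes("top","tub")][0]
e=m["extent"];print("tub",[ray(c,x,y,.065).round(3) for x,y in((e[0],e[1]),(e[2],e[3]))])
t=silhouettes("top","timer")[0]["extent"];print("timer",ray(c,(t[0]+t[2])/2,(t[1]+t[3])/2,.018))
E
```

```text
back-left [318.3 176.9] 130 [0.5846 0.0935 0.071 ]
back-right [368.1 177.5] 126 [0.5861 0.0038 0.071 ]
front [342.7 227.2] 79 [0.4954 0.048  0.071 ]
((340.0, 206.0), (90.0, 80.0), 90.0) [0.53552554 0.04900628 0.04      ]
spare [0.41990945 0.28492386 0.025     ] [0.42039751 0.2838568  0.034     ]
tub [array([0.632, 0.42 , 0.065]), array([0.497, 0.242, 0.065])]
timer [0.36700641 0.39253018 0.018     ]
```

View pics/scene1.png

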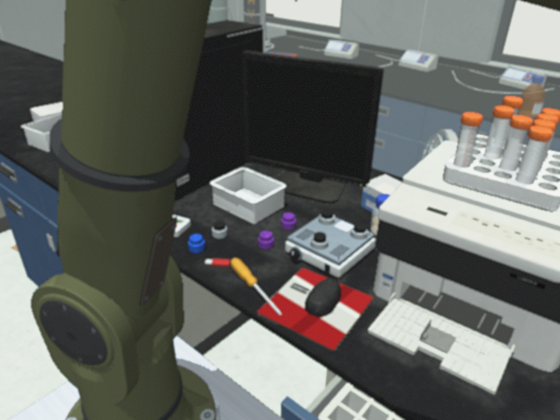

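View pics/top1.png

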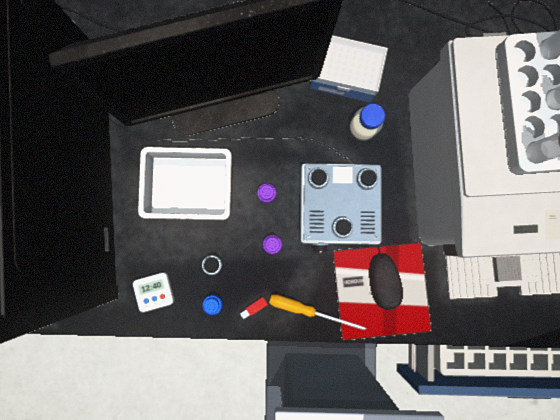

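The full views show a printer on the right at roughly x > 0.45, y < -0.08, with the monitor and tower behind. I'll swing in high and close to the base.

Call:
play_rows(steps=[[[0.0289,-0.033,-0.018,0,0,0,0],[0.0289,-0.033,-0.018,0,0,0,0],[0.0289,-0.033,-0.018,0,0,0,0],[0.0289,-0.033,-0.018,0,0,0,0],[0.0289,-0.033,-0.018,0,0,0,0],[0.0289,-0.033,-0.018,0,0,0,0],[0.0289,-0.033,-0.018,0,0,0,0],[0.0289,-0.033,-0.018,0,0,0,0],[0.0289,-0.033,-0.018,0,0,0,0],[0.0216,-0.0323,0,0,0,0,0],[0.0216,-0.0323,0,0,0,0,0],[0.0216,-0.0323,0,0,0,0,0]]])

```text
time_s: 2.1
tool_pos: [0.3904, -0.1357, 0.3849]
tool_rot: [179.9, -0.0, 18.9]
force: [1.1, -0.7, 0.2]
grip_width: 0.0027
grasp_force: 0.0
```

Call:
play_rows(steps=[[[0.0253,-0.0307,0,0,0,0,0],[0.0253,-0.0307,0,0,0,0,0],[0.0253,-0.0307,0,0,0,0,0],[0.0253,-0.0307,0,0,0,0,0],[0.0253,-0.0307,0,0,0,0,0],[0,0,0.02,0,0,-0.14,0],[0,0,0.02,0,0,-0.14,0],[0,0,0.02,0,0,-0.14,0],[0,0,0.02,0,0,-0.14,0],[0,0,0.02,0,0,-0.14,0],[0,0,0.02,0,0,-0.14,0],[0,0,0.02,0,0,-0.14,0]]])

```text
time_s: 3.3
tool_pos: [0.4603, 0.0487, 0.2439]
tool_rot: [180.0, 0.0, 75.3]
force: [-0.5, -0.3, -0.3]
grip_width: 0.0001
grasp_force: 0.0
```

Call:
play_rows(steps=[[[0,0,0,0,0,-0.14,0],[0,0,0,0,0,-0.14,0],[0,0,0,0,0,0,0]]])

```text
time_s: 3.6
tool_pos: [0.4602, 0.0487, 0.2445]
tool_rot: [180.0, 0.0, 91.1]
force: [0.1, 0.2, -0.2]
grip_width: 0.0004
grasp_force: 0.0
```

```bash
python3 - <<'E'
from h import *
o=get_obs();print(o["tool_pos"],o["tool_rot"],o["qpos"].round(1))
c=read_camera("wrist");cv2.imwrite("pics/w1.png",c["frame"][:,:,::-1])
for n,P in dict(bl=[.5846,.0935,.071],br=[.5861,.0038,.071],fr=[.4956,.048,.071],tcp=o["tool_pos"]).items():
    print(n,proj(c,P).round(1))
for k in("stirrer","foot_a","spare"):
    for s in silhouettes("wrist",k):print(k,round(s["p"],2),s["extent"])
E
```

```text
[0.46023416 0.04872844 0.24452438] [1.79998023e+02 1.34628665e-02 9.10653224e+01] [ 36.8  -4.9 -43.1 105.2  -3.4  78.4  -4.5]
bl [422.9 145.2]
br [413.1 240.1]
fr [320.8 193.2]
tcp [283.  270.3]
stirrer 0.56 [276.0, 108.5, 443.9, 253.3]
stirrer 0.37 [462.1, 201.0, 557.7, 272.8]
foot_a 0.93 [301.9, 171.9, 343.0, 208.6]
foot_a 0.75 [390.2, 215.8, 430.4, 253.7]
foot_a 0.57 [268.7, 33.0, 306.3, 76.2]
foot_a 0.56 [397.3, 124.1, 440.5, 162.3]
foot_a 0.55 [366.3, 20.9, 410.6, 63.2]
```

View pics/w1.png

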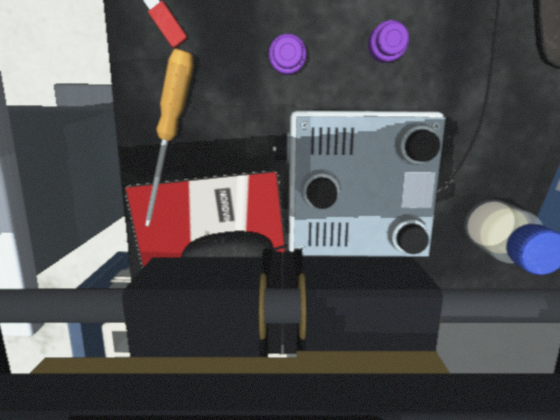

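The wrist view shows the pads at about px (322,190), (420,145) and (411,237). That matches the prediction to within 2–3 px.

```bash
python3 - <<'E'
from h import *
c=read_camera("wrist");
for n,u,v in[("bl",420,145),("br",411,237),("fr",321,191)]:
    ce,a=dark(c,u,v,17);p=ray(c,*ce,.071);print(n,ce.round(1),a,p.round(4),plan(np.r_[p[:2],.074]))
E
```

```text
bl [420.7 144.6] 806 [0.5831 0.0936 0.071 ] [0.043  0.1233 0.1708]
br [411.7 237.7] 651 [0.5847 0.0057 0.071 ] [-0.0449  0.1235  0.1708]
fr [321.1 192.3] 711 [0.4961 0.0486 0.071 ] [-0.0006  0.0356  0.1707]
```

Call:
play_rows(steps=[[[0,0.0089,0.04,0,0,0,0],[0,0.0089,0.04,0,0,0,0],[0,0.0089,0.04,0,0,0,0],[0,0.0089,0.04,0,0,0,0],[0,0,0.01,0,0,0,0],[0,0,0.0015,0,0,0,0],[0,0,0,0,0,0,0],[0,0,0,0,0,0,0]]])

```text
time_s: 4.65
tool_pos: [0.4973, 0.0493, 0.075]
tool_rot: [179.8, 0.0, 91.0]
force: [-0.3, 0.4, 0.5]
grip_width: 0.0006
grasp_force: 0.0
```

Call:
play_rows(steps=[[[0,0,0.002,0,0,0,0],[0,0,0.002,0,0,0,0],[0,0,0,0,0,0,0],[0,0,0,0,0,0,0]]])

```text
time_s: 5.05
tool_pos: [0.4969, 0.0492, 0.0702]
tool_rot: [179.9, 0.0, 91.0]
force: [-0.6, -1.2, 5.7]
grip_width: 0.0006
grasp_force: 2.7
```

Call:
play_rows(steps=[[[0,0,0.001,0,0,0,0],[0,0,0,0,0,0,0],[0,0,0,0,0,0,0]]])

```text
time_s: 5.35
tool_pos: [0.497, 0.0492, 0.0695]
tool_rot: [179.9, 0.0, 91.0]
force: [-0.5, -0.6, 8.0]
grip_width: 0.0005
grasp_force: 4.1
```

Call:
play_rows(steps=[[[0,0,-0.002,0,0,0,0],[0,0,0,0,0,0,0],[0,0,0,0,0,0,0]]])

```text
time_s: 5.65
tool_pos: [0.4968, 0.0492, 0.0706]
tool_rot: [179.9, 0.0, 91.0]
force: [0.7, -0.1, 3.0]
grip_width: 0.0007
grasp_force: 1.8
```

```bash
python3 - <<'E'
from h import *
F=[];Z=[]
for i in range(6):
    read_camera("wrist");o=get_obs();F.append(o["force"][2]);Z.append(o["tool_pos"][2])
print(np.round(F,2),np.round(Z,4))
E
```

```text
[3.81 3.79 4.56 4.86 4.62 4.64] [0.0705 0.0705 0.0705 0.0704 0.0704 0.0704]
```

Call:
play_rows(steps=[[[0,0,0.002,0,0,0,0],[0,0,0,0,0,0,0],[0,0,0,0,0,0,0],[0,0,0,0,0,0,0],[0,0,0,0,0,0,0]]])

```text
time_s: 6.45
tool_pos: [0.4969, 0.0493, 0.0691]
tool_rot: [179.9, 0.0, 91.0]
force: [1.5, -1.2, 10.2]
grip_width: 0.0003
grasp_force: 5.1
```

```bash
python3 - <<'E'
from h import *
F=[];Z=[]
for i in range(6):
    read_camera("wrist");o=get_obs();F.append(o["force"][2]);Z.append(o["tool_pos"][2])
print(np.round(F,2),np.round(Z,4))
E
```

```text
[ 9.68 10.19  9.4   9.15 10.09 10.81] [0.0691 0.0691 0.0691 0.0691 0.0691 0.0691]
```

About 10 N at 2 mm, with a slope near 4 N/mm, so this is the hardened foot. I'll press it somewhat deeper to about 4 mm to meet step 1.

Call:
play_rows(steps=[[[0,0,0.0015,0,0,0,0],[0,0,0.0015,0,0,0,0],[0,0,0,0,0,0,0],[0,0,0,0,0,0,0],[0,0,0,0,0,0,0]]])

```text
time_s: 7.25
tool_pos: [0.497, 0.0493, 0.0671]
tool_rot: [179.9, 0.1, 91.0]
force: [-2.2, -1.7, 18.7]
grip_width: 0.001
grasp_force: 9.3
```

Call:
play_rows(steps=[[[0,0,-0.015,0,0,0,0],[0,0,-0.015,0,0,0,0.05],[0,0,0,0,0,0,0.055],[-0.001,-0.001,0,0,0,0,0.055],[0,0,0,0,0,0,0.055],[0,0,0,0,0,0,0.055]]])

```text
time_s: 7.85
tool_pos: [0.4941, 0.0481, 0.0942]
tool_rot: [-179.9, -0.0, 91.0]
force: [0.1, -0.3, 0.1]
grip_width: 0.0327
grasp_force: 0.0
```

Call:
play_rows(steps=[[[0,0.0015,0,0,0,0,0.055],[0,0,0,0,0,0,0.055],[0,0,0,0,0,0,0.055],[0,0,0,0,0,0,0.055],[0,0,0.01,0,0,0,0.055],[0,0,0.015,0,0,0,0.055],[0,0,0.015,0,0,0,0.055],[0,0,0.003,0,0,0,0.055],[0,0,0,0,0,0,0.055],[0,0,0,0,0,0,0.055]]])

```text
time_s: 8.85
tool_pos: [0.4966, 0.0485, 0.052]
tool_rot: [180.0, -0.0, 91.0]
force: [0.6, -0.5, -0.4]
grip_width: 0.0553
grasp_force: 0.0
```

Call:
play_rows(steps=[[[0,0,0.0035,0,0,0,0.055],[0,0,0,0,0,0,0.055],[0,0,0,0,0,0,0.03],[0,0,0,0,0,0,0.03],[0,0,0,0,0,0,0.03],[0,0,0,0,0,0,0.03],[0,0,0,0,0,0,0.03],[0,0,0,0,0,0,0.03]]], force=35)

```text
time_s: 9.65
tool_pos: [0.4969, 0.0483, 0.0488]
tool_rot: [179.9, -0.0, 91.0]
force: [1.8, -0.0, 0.4]
grip_width: 0.0349
grasp_force: 35.0
```

Call:
play_rows(steps=[[[0,0,-0.005,0,0,0,0.03],[0,0,-0.005,0,0,0,0.03],[0,0,-0.01,0,0,0,0.03],[0,0,-0.03,0,0,0,0.03],[0,0,-0.03,0,0,0,0.03],[0,0,-0.03,0,0,0,0.03],[0,0,0,0,0,0,0.03]]])

```text
time_s: 10.35
tool_pos: [0.4991, 0.0489, 0.1632]
tool_rot: [179.6, 0.1, 91.0]
force: [-0.2, -0.7, -1.0]
grip_width: 0.0348
grasp_force: 35.0
```

```bash
python3 - <<'E'
from h import *
o=get_obs();print(o["tool_pos"],o["force"],o["grip_width"])
c=read_camera("wrist");cv2.imwrite("pics/w2.png",c["frame"][:,:,::-1])
print(plan([.555,.331,.15]))
E
```

```text
[0.4990985  0.04885326 0.16324052] [-0.20412641 -0.68726802 -1.00733071] 0.034847021815558626
[0.2814 0.0622 0.011 ]
```

View pics/w2.png

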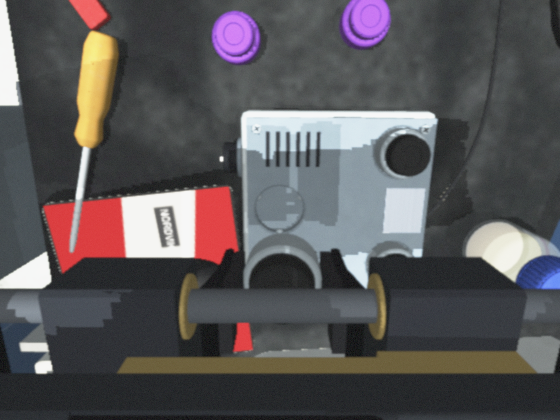

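The foot is held and the pocket is empty at wrist px (279,208). Next stop is the tub.

Call:
play_rows(steps=[[[0.035,0.0085,0,0,0,0,0.03],[0.035,0.0085,0,0,0,0,0.03],[0.035,0.0085,0,0,0,0,0.03],[0.035,0.0085,0,0,0,0,0.03],[0.035,0.0085,0,0,0,0,0.03],[0.035,0.0085,0,0,0,0,0.03],[0.035,0.0085,0,0,0,0,0.03],[0.035,0.0085,0,0,0,0,0.03],[0,0,0,0,0,0,0.03]]])

```text
time_s: 11.3
tool_pos: [0.5566, 0.3356, 0.1571]
tool_rot: [-179.8, -0.2, 91.5]
force: [-1.2, 1.9, -1.6]
grip_width: 0.0351
grasp_force: 35.0
```

```bash
python3 - <<'E'
from h import *
o=get_obs();print(o["tool_pos"],o["tool_rot"])
c=read_camera("top");cv2.imwrite("pics/t2.png",c["frame"][:,:,::-1])
m=cv2.inRange(c["frame"],(170,)*3,(255,)*3)
print(proj(c,o["tool_pos"]))
E
```

```text
[0.55660602 0.3355589  0.15705932] [-179.78573579   -0.2286047    91.45765588]
[173.46877147 182.9455791 ]
```

View pics/t2.png

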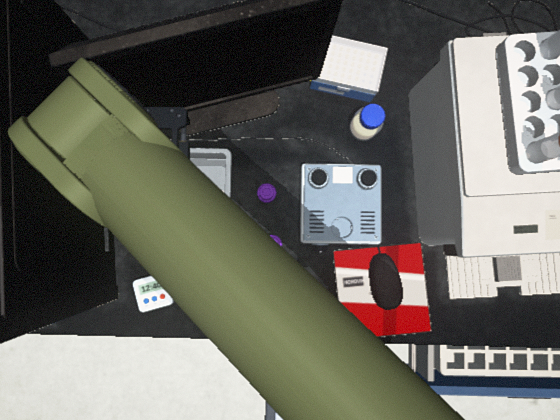

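Call:
play_rows(steps=[[[-0.008,0.006,0.02,0,0,0,0.03],[0,0,0.03,0,0,0,0.03],[0,0,0.03,0,0,0,0.03],[0,0,0.02,0,0,0,0.03],[0,0,0.01,0,0,0,0.03],[0,0,0,0,0,0,0.03]]])

```text
time_s: 11.95
tool_pos: [0.5646, 0.3195, 0.0467]
tool_rot: [-179.8, 0.1, 91.0]
force: [0.8, 0.9, -0.6]
grip_width: 0.0348
grasp_force: 35.0
```

Call:
play_rows(steps=[[[0,0,0,0,0,0,0.055],[0,0,0,0,0,0,0.055],[0,0,0,0,0,0,0.055],[0,0,0,0,0,0,0.055],[0,0,0,0,0,0,0.055],[0,0,0,0,0,0,0.055]]])

```text
time_s: 12.55
tool_pos: [0.5656, 0.3217, 0.0487]
tool_rot: [180.0, -0.0, 91.0]
force: [0.3, -0.4, -0.6]
grip_width: 0.0546
grasp_force: 0.0
```

Call:
play_rows(steps=[[[0,0,-0.04,0,0,0,0.055],[0,0,-0.04,0,0,0,0.055],[0,0,-0.04,0,0,0,0.055],[-0.025,-0.036,0,0,0,0,0.055],[-0.025,-0.036,0,0,0,0,0.055],[-0.025,-0.036,0,0,0,0,0.055],[-0.025,-0.036,0,0,0,0,0.055],[0,0,0,0,0,0,0.055],[0,0,0,0,0,0,0.055]]])

```text
time_s: 13.45
tool_pos: [0.4236, 0.218, 0.1692]
tool_rot: [179.8, 0.2, 90.9]
force: [0.6, 0.0, 0.5]
grip_width: 0.055
grasp_force: 0.0
```

```bash
python3 - <<'E'
from h import *
o=get_obs();print(o["tool_pos"],o["tool_rot"])
c=read_camera("wrist");cv2.imwrite("pics/w3.png",c["frame"][:,:,::-1])
u,v=proj(c,[.42,.284,.034]);print(u,v)
for k in("spare","foot_a"):
    for s in silhouettes("wrist",k):print(k,round(s["p"],2),s["extent"])
p,a=dark(c,u,v,22);print(p,a,ray(c,*p,.034))
t=read_camera("top");cv2.imwrite("pics/t3.png",cv2.resize(t["frame"][130:240,120:250,::-1],None,fx=4,fy=4))
for s in silhouettes("top","foot_a"):print(round(s["p"],2),s["extent"])
E
```

```text
[0.42362948 0.21802521 0.16917661] [1.79805160e+02 1.51542258e-01 9.09462341e+01]
278.8904319400722 118.63115895420617
spare 0.79 [258.6, 92.2, 299.1, 137.7]
foot_a 0.92 [166.5, 97.4, 215.2, 138.5]
foot_a 0.84 [411.4, 213.7, 460.8, 254.6]
foot_a 0.8 [304.0, 222.9, 346.7, 267.0]
foot_a 0.65 [439.1, 52.6, 494.8, 96.6]
foot_a 0.63 [260.2, 93.2, 302.4, 136.4]
[280.15157681 114.49745677] 983 [0.42092854 0.28711456 0.034     ]
0.88 [186.7, 175.0, 205.8, 196.9]
0.77 [266.7, 235.0, 280.0, 254.5]
0.58 [355.9, 171.2, 373.4, 191.8]
0.57 [309.0, 165.2, 323.5, 189.8]
0.57 [256.9, 181.5, 273.5, 204.4]
```

View pics/w3.png

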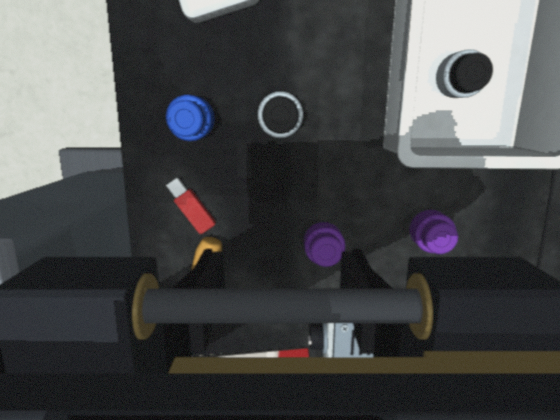

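The scene matches: the spare (steel ring, black pad) is at wrist px (280,114), with blue (189,117) and purple (325,244), (435,232) beside it. The removed foot stands in the tub at (468,72).

Call:
play_rows(steps=[[[0.034,-0.0015,0.02,0,0,0,0.055],[0.034,-0.0015,0.02,0,0,0,0.055],[0,0,0.04,0,0,0,0.055],[0,0,0.035,0,0,0,0.055],[0,0,0.02,0,0,0,0.055],[0,0,0.012,0,0,0,0.055],[0,0,0,0,0,0,0.055],[0,0,0,0,0,0,0.055]]])

```text
time_s: 14.5
tool_pos: [0.4196, 0.2878, 0.0221]
tool_rot: [180.0, -0.1, 91.0]
force: [-0.6, 0.1, -0.0]
grip_width: 0.0549
grasp_force: 0.0
```

Call:
play_rows(steps=[[[-0.0015,0.001,0.009,0,0,0,0.055],[0,0,0,0,0,0,0.055],[0,0,0,0,0,0,0.055]]])

```text
time_s: 14.8
tool_pos: [0.4205, 0.2853, 0.0128]
tool_rot: [180.0, 0.0, 91.0]
force: [1.0, 0.2, -0.3]
grip_width: 0.0553
grasp_force: 0.0
```

```bash
python3 - <<'E'
from h import *
read_camera("top");o=get_obs();print(o["tool_pos"],o["tool_rot"],o["force"])
E
```

```text
[0.42051964 0.28542946 0.01292444] [ 1.79952663e+02 -1.30045610e-03  9.10153445e+01] [ 1.19458807 -0.3426324   0.22323937]
```

Call:
play_rows(steps=[[[0,0,0,0,0,0,0.03],[0,0,0,0,0,0,0.03],[0,0,0,0,0,0,0.03],[0,0,0,0,0,0,0.03],[0,0,0,0,0,0,0.03],[0,0,0,0,0,0,0.03],[0,0,-0.03,0,0,0,0.03],[0,0,-0.04,0,0,0,0.03],[0,0,-0.04,0,0,0,0.03],[0,0,-0.035,0,0,0,0.03],[0,0,0,0,0,0,0.03]]], force=35)

```text
time_s: 15.95
tool_pos: [0.4226, 0.2876, 0.162]
tool_rot: [179.5, -0.2, 91.0]
force: [0.6, 0.5, -1.1]
grip_width: 0.0348
grasp_force: 35.0
```

Call:
play_rows(steps=[[[-0.039,0.0118,0,0,0,0,0.03],[-0.039,0.0118,0,0,0,0,0.03],[-0.039,0.0118,0,0,0,0,0.03],[-0.039,0.0118,0,0,0,0,0.03],[-0.039,0.0118,0,0,0,0,0.03],[-0.039,0.0118,0,0,0,0,0.03],[0,0,0,0,0,0,0.03],[0,0,0,0,0,0,0.03],[0,0,0,0,0,0,0.03]]])

```text
time_s: 16.85
tool_pos: [0.4944, 0.054, 0.1568]
tool_rot: [-179.9, -0.0, 91.1]
force: [0.3, -0.2, -0.6]
grip_width: 0.0346
grasp_force: 35.0
```

```bash
python3 - <<'E'
from h import *
o=get_obs();print(o["tool_pos"],o["tool_rot"],o["force"],o["grip_width"])
c=read_camera("wrist");f=c["frame"][:,:,::-1];cv2.imwrite("pics/w4.png",cv2.resize(f[100:340,180:480],None,fx=2.5,fy=2.5))
for n,P in dict(fr=[.4957,.0483,.046],bl=[.5838,.0935,.071],br=[.5854,.0047,.071]).items():print(n,proj(c,P).round(1))
ce,a=dark(c,*proj(c,[.5838,.0935,.071]),28);print(ce,a,ray(c,*ce,.071))
print(ray(c,280,208,.046))
E
```

```text
[0.49438792 0.05398394 0.15682194] [-1.79923787e+02 -3.67970254e-02  9.11230352e+01] [ 0.30458667 -0.23829722 -0.56422206] 0.034613586408891346
fr [284.4 216.8]
bl [417.9 164.8]
br [405.8 285.9]
[418.00828157 164.25396825] 1449 [0.58381237 0.09387621 0.071     ]
[0.49218403 0.05515794 0.046     ]
```

View pics/w4.png

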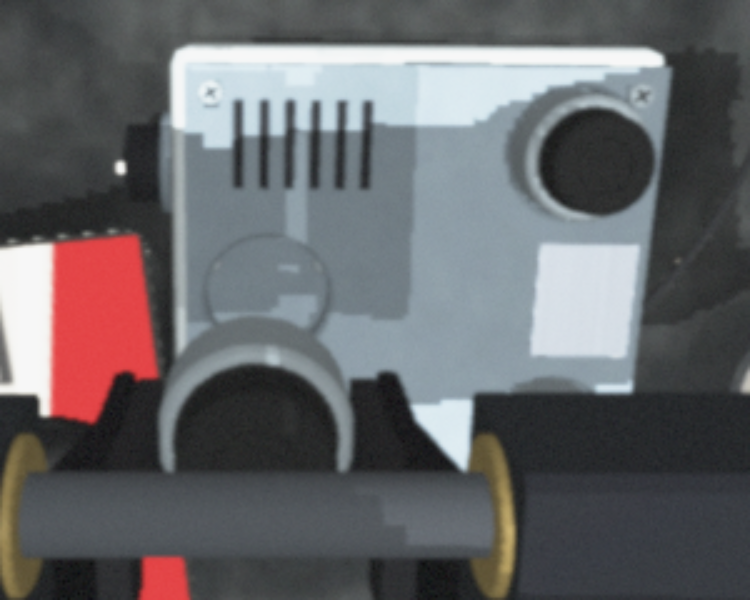

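```bash
python3 - <<'E'
from h import *
c=read_camera("wrist");o=get_obs()
print("held",ray(c,282.4,277.6,o["tool_pos"][2]+.0213)," pocket",ray(c,287.2,218.8,.046),o["tool_pos"])
E
```

```text
held [0.4940545  0.06075765 0.17849621]  pocket [0.49800138 0.04691265 0.046     ] [0.49457102 0.0543171  0.15719621]
```

```bash
python3 - <<'E'
from h import *
c=read_camera("wrist");o=get_obs();z=o["tool_pos"][2]
cam=-c["view"][:3,:3].T@c["view"][:3,3];print("cam",cam,o["tool_pos"])
for v,dz,r in((245.2,.0095,.014),(238,.0095,.018),(227,-.0085,.018)):print(ray(c,282,v,z+dz)[1]-r)
for f in(-.003,0,.003):
    print(f,[round(100*0+2.5*(proj(c,o["tool_pos"]+[0,f+r,dz])[1]-100)) for dz,r in((.0095,.014),(.0095,.018),(-.0085,.018),(.0213,.014))])
E
```

```text
cam [0.49270632 0.12770453 0.31917812] [0.49472561 0.0541871  0.15734039]
0.05656107118536048
0.05588417861255192
0.05512347369856378
-0.003 [392, 370, 337, 419]
0 [376, 354, 322, 402]
0.003 [360, 338, 307, 385]
```

Call:
play_rows(steps=[[[-0.0078,0.002,0.02,0,0,0,0.03],[0,0,0.03,0,0,0,0.03],[0,0,0.025,0,0,0,0.03],[0,0,0.015,0,0,0,0.03],[0,0,0,0,0,0,0.03],[0,0,0,0,0,0,0.03],[0,0,0,0,0,0,0.03]]])

```text
time_s: 17.7
tool_pos: [0.4985, 0.0453, 0.0689]
tool_rot: [179.9, 0.0, 91.1]
force: [-0.7, 0.9, 0.0]
grip_width: 0.0348
grasp_force: 35.0
```

Call:
play_rows(steps=[[[0.001,-0.0015,0.003,0,0,0,0.03],[0,0,0.003,0,0,0,0.03],[0,0,0,0,0,0,0.03],[0,0,0,0,0,0,0.03],[0,0,0,0,0,0,0.03]]])

```text
time_s: 18.2
tool_pos: [0.4959, 0.0459, 0.0616]
tool_rot: [180.0, 0.0, 91.0]
force: [0.1, 0.0, -0.6]
grip_width: 0.0351
grasp_force: 35.0
```

Call:
play_rows(steps=[[[0.0005,0.0007,0.001,0,0,0,0.03],[0,0,0.002,0,0,0,0.03],[0,0,0.002,0,0,0,0.03],[0,0,0.001,0,0,0,0.03],[0,0,0,0,0,0,0.03],[0,0,0,0,0,0,0.03]]])

```text
time_s: 18.8
tool_pos: [0.4964, 0.0465, 0.0555]
tool_rot: [-180.0, 0.0, 91.0]
force: [-0.4, -0.9, -0.7]
grip_width: 0.0351
grasp_force: 35.0
```

Call:
play_rows(steps=[[[0,0,0.0015,0,0,0,0.03],[0,0,0.0015,0,0,0,0.03],[0,0,0.0015,0,0,0,0.03],[0,0,0.0015,0,0,0,0.03],[0,0,0,0,0,0,0.03],[0,0,0,0,0,0,0.03]]])

```text
time_s: 19.4
tool_pos: [0.4973, 0.0462, 0.0497]
tool_rot: [179.9, 0.0, 91.0]
force: [3.2, -1.3, -0.4]
grip_width: 0.0347
grasp_force: 35.0
```

Call:
play_rows(steps=[[[0,0,0.0015,0,0,0,0.03],[0,0,0.0015,0,0,0,0.03],[0,0,0,0,0,0,0.03],[0,0,0,0,0,0,0.03]]])

```text
time_s: 19.8
tool_pos: [0.4974, 0.0461, 0.0494]
tool_rot: [180.0, 0.1, 91.0]
force: [-5.9, -3.1, 24.3]
grip_width: 0.0349
grasp_force: 35.0
```

Call:
play_rows(steps=[[[0,0,-0.002,0,0,0,0.03],[0,0,0,0,0,0,0.055],[0,0,0,0,0,0,0.055],[0,0,0,0,0,0,0.055],[0,0,0,0,0,0,0.055],[0,0,0,0,0,0,0.055],[0,0,-0.02,0,0,0,0.055],[0,0,-0.04,0,0,0,0.055],[0,0,-0.04,0,0,0,0.055],[-0.015,0,-0.03,0,0,0,0.055],[-0.015,0,0,0,0,0,0.055],[0,0,0,0,0,0,0.055]]])

```text
time_s: 21.0
tool_pos: [0.4975, 0.0142, 0.1792]
tool_rot: [179.9, 0.1, 90.8]
force: [0.2, -0.8, 0.0]
grip_width: 0.055
grasp_force: 0.0
```

```bash
python3 - <<'E'
from h import *
o=get_obs();print(o["time_s"],o["tool_pos"],o["force"])
c=read_camera("wrist");f=c["frame"][:,:,::-1];cv2.imwrite("pics/w5.png",cv2.resize(f[80:320,180:480],None,fx=2.5,fy=2.5))
for n,u in(("bl",[.5838,.0937,.071]),("br",[.585,.0047,.071]),("sp",[.496,.048,.071])):
    ce,a=dark(c,*proj(c,u),20);print(n,ce.round(1),a,ray(c,*ce,.071).round(4))
E
```

```text
21.0 [0.49748827 0.01417013 0.17918061] [ 0.15213911 -0.76246838  0.01699847]
bl [412.2 103.2] 225 [0.5868 0.0928 0.071 ]
br [397.4 223. ] 1087 [0.5851 0.0053 0.071 ]
sp [282.1 164.5] 1107 [0.4967 0.0486 0.071 ]
```

View pics/w5.png

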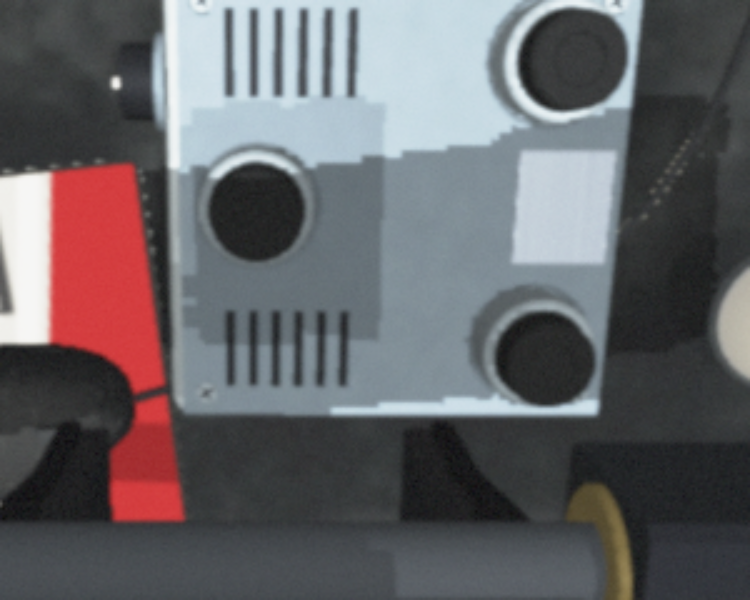

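The spare sits upright in the front pocket, with its pad at wrist px (282,164), which is (0.4967, 0.0486), the original foot's position. It bottomed out firmly with the measured bottom at about 37 mm. The other two feet haven't moved.

```bash
python3 -c "
from cell import *
print(sign_off())"
```

```text
the job is handed in; nothing more can be done
None
```

The hardened foot was the one in pocket_1, at about 18.7 N for 4 mm of press. It is now in the white tub, the spare is pushed home in its place, and the job is handed in at about 21 s; the other two feet were never touched, since the first pad pressed was already the stiff one.

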